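# Shut and lock the service cover of a microscope's lamp unit

### The arm

A 7-joint arm with a two-finger parallel gripper is mounted at the origin on the work surface. World frame = base frame: x ahead of the robot, y to its left, z up, the work surface at z = 0. Lengths are in m, angles in rad, forces in N, time in s.
With the tool pointing down it reaches from about 0.4 to 0.85 m from the base axis. Payload 6.9 kg.
Tool frame: the origin (TCP) lies midway between the tips of the shut fingers; the grasp point (between the pads) lies behind it (ctrl.pinch_z is the z of the grasp point in the tool frame, in m); z points along the fingers, y is the line along which they close (so a half turn about z gives the same grasp; the last joint's range is limited). The gripper opens to 85 mm and grips with 20 to 120 N. Pads are 22 mm wide; open, the fingers measure 114 mm over their backs; the gripper's body (76 mm by 85 mm) begins 54 mm behind the grasp point. The pads swing forward as they close: fully open they stand 13 mm farther back than shut.
Start: joints at [-1.087, 0.507, -0.238, 1.5, 0.126, 1.149, -0.155], TCP at [0.231, 0.581, 0.231] pointing down, gripper open.
Joint ranges: [-3.08, 3.08], [-0.24, 2.05], [-1.43, 1.35], [0, 2.5], [-1.52, 4.66], [0.17, 1.96], [-2.89, 2.89]. Speed limits (rad/s): [2.39, 2.39, 3.14, 3.14, 3.14, 3.14, 3.14].

### API

Orientations are given as a unit quaternion [w, x, y, z].
In Python, from station import ctrl, get_state, vision, ticket, models gives the robot as it stands. Calls block until the motion is done:
- ctrl.movep(position, orientation): joint-space move of the TCP to a pose.
- ctrl.movel(position, frame=None, max_speed=0.15): straight line of the TCP; frame=None keeps the orientation; max_speed is the mean speed in m/s.
- ctrl.set_joints(angles): joint-space move.
- ctrl.ungrasp() and ctrl.close_gripper(force=None): open the fingers fully, or close them until they stop; force is the grip in N (None keeps the last).
- ctrl.pause(seconds).
- ctrl.ik(position, orientation): joint angles nearest the present ones, or None.
- get_state(): the state.
- vision.grab_frame(name): name is "side" or "top" or "wrist"; returns (picture, depth): 384x512x3 uint8, blue, green, red; 384x512 float32, m along the optical axis (not along the pixel's ray), 0 where there is no reading.
- vision.camera_info(name): a dict with "mtx" (3x3 intrinsics, pixels), "R" (3x3) and "t" (3): a world point X has camera coordinates R X + t; the wrist camera has in their place "hand_eye" (4x4, takes a point from camera to tool coordinates, whose origin is the TCP and whose axes are the flange's). Camera axes: x right, y down, z forward; pixel columns grow to the right and rows downward; lengths in m; the calibration is good to about 2 mm. A picture is of the moment at which its call begins: read the wrist's pose just before it. camera_info takes no time and is no camera call.
A pose or a line that the arm cannot do raises ctrl.Unreachable and nothing moves.
- ticket.close_job(): hands the job in; it is judged then, once.
Trained networks look in the newest picture that a camera, given by its name, has taken for a name from the list of things; names that differ only in an ending like _2 or _b are one class to them, and where a whole thing is asked for, a point or a joint stands for the part that bears it (a point fixed in the world has none). Each returns a list of dicts, best first, with "p" (0 to 1); they miss things now and then, are a little off and sometimes report something else, mostly with a low value. They report only what shows in the picture. A call takes as long as a camera call.
- models.recognise(camera, target): "point" ([column, row] in pixels, amid what is visible of it).
- models.masks_of(camera, target): "mask" (384x512 bool, what is visible of it) and "point" ([column, row] in pixels, amid what is visible of it).
The state is a dict: "time": time; "qpos": joint angles; "qd": joint speeds; "tau": joint torques, N m; "tcp_pos": TCP position; "eef_rot": TCP orientation; "contact_force": force on the tool from outside, world axes, zero at the start; "wrist_torque": the same for the moment, N m; "width": finger opening in m; "gripper_force": force on a finger pad.
Only numpy, scipy, OpenCV 4.12 (cv2) and the standard library are available. Lean on these libraries where they do the work, as an engineer would, in place of code of your own. Each camera call takes 0.05 s, during which the arm holds its last target. There are 200 camera calls.

### The job

Swing the grey service cover of the ivory lamp unit shut, then press its blue sprung wing stud in until you feel it bottom, turn it clockwise a quarter turn to the orange mark while holding it in, and let go so that it stays locked. The catch sits at a different depth each time and ends on a soft buffer: stop pressing as soon as the stud bottoms and do not force it any further. Leave the other things on the bench where they are.

Things in the scene. Friction and masses are not known exactly. Their poses are not given: they have to be found in the camera images.
- housing: ivory lamp and filter unit of the microscope, fixed to the bench, 200 x 180 x 85 mm (89 mm at the rims). Origin: centre of its underside; its x axis points from the front wall (nearest the robot at yaw 0) to the hinge side, z up. Its round black port sticks out 30 mm on the +y side.
- cover (a joint): angle of its grey hinged cover, rad: 0 shut, grows as its front edge rises (to 1.2). The stiff hinge holds it where it is left; a few N at the front edge swing it shut, and it then rests on the unit and stays shut.
- cover_hinge (a point): point on the hinge line (parallel to the housing's y axis), in the middle of the cover's width and level with the cover's outer (upper) face when shut: 75 mm behind the housing's origin along its x and 91 mm above the bench. The turning axis lies 6 mm below this point when the cover is shut (inward from the outer face; the point turns with the cover). The cover plate reaches 160 mm from the hinge line, is 164 mm wide and 6 mm thick.
- cover_edge (a point): point on the cover's outer face near its front edge, mid-width, 148 mm from the hinge line: bare plate, a good place to push the cover down.
- knob_grip (a point): point in the blue wing of the sprung quarter-turn stud, which stands on the cover 95 mm from the hinge line, mid-width. The wing is 36 mm long, 12 mm thick and 34 mm high, with this point on its axis 42 mm above the cover's outer face when the stud is out (wing from 20 to 54 mm above it). Site axes: x along the wing, z along the stud, out of the cover.
- knob (a joint): turn of the stud, rad, clockwise seen from above is positive. About 0 = open: wing along the housing's x axis (in line with the white mark); locked at 1.4 (+-0.1): wing points to the orange mark; hard stop at 1.5. The stud's cross-pin enters the catch only within about 0.1 of 0, can be turned only once it is pressed in past the catch's lip, and drops back outward into a notch 2 mm deep at the locked angle. If not locked it springs fully out.
- knob_push (a joint): how far the stud is pressed in, m: 0 = fully out. Spring: 2 N at the start, rising 0.3 N per mm. The lip of the catch lies 4 to 15 mm in (different each time, cannot be seen with the cover shut); the stud meets a rubber buffer 1 mm past the lip, so 5 to 16 mm in. Locked and let go, it stays 2 mm out from the lip: 2 to 13 mm in.
- buffer (a joint): how far the rubber buffer below the catch is squeezed, m: 0 until the stud bottoms on it, then 4 N at once and 6 N more per mm, on top of the stud's spring. The stud bottoms as the push rises quickly from 4 to 7 N to 8 to 11 N in all (pressing down, counted from the free stud); beyond 0.8 mm of squeeze (12 to 16 N in all) the buffer is damaged.
- flask: culture flask, clear, 85 x 75 x 30 mm with a blue cap, loose; leave alone. Origin: centre of its underside.
- cassette: black filter cassette, 36 x 36 x 40 mm, loose; leave alone. Origin: centre of its underside.
- driver: red-handled screwdriver lying on the bench, about 200 mm long, loose; leave alone. Origin: under its middle.
- spray: bottle, 64 mm across, 160 mm tall, loose; leave alone. Origin: centre of its underside.
- tipbox: orange divided box, 120 x 85 x 50 mm, loose; leave alone. Origin: centre of its underside.
- dishes: two stacked clear dishes, 88 mm across, loose; leave alone. Origin: centre of its underside.
- mouse: black computer mouse, 105 x 60 x 30 mm, loose; leave alone. Origin: centre of its underside.

How it is judged:
By the outcome, as a careful person would: the job done as asked, in the order asked, and still so for the second after the job is handed in, with the robot touching nothing.
It also fails if it takes over 48 s, if anything falls off the work surface, if the arm or the gripper's body presses on something with over 40 N, if the wrist force passes 120 N, or if a joint passes its speed limit or range.

## Working session

There is one attempt and no reset: what is moved stays moved. The work goes in short steps, each a Python script; the robot and the scene stay as the last script left them, time stands still between calls to the robot, and variables do not carry over. Pictures are saved under pics/ and viewed, at most 10 in all, crops included, and the job is handed in when it is done.

```bash
ls; mkdir -p pics; cat > h.py <<'E'
import numpy as np, cv2
from station import ctrl,get_state,vision,ticket,models
from scipy.spatial.transform import Rotation as Rn
def cloud(n):
    s=get_state(); im,d=vision.grab_frame(n); c=vision.camera_info(n); K=np.array(c["mtx"])
    v,u=np.indices(d.shape); P=np.stack([(u-K[0,2])/K[0,0]*d,(v-K[1,2])/K[1,1]*d,d],-1)
    if "R" in c: W=(P-np.array(c["t"]))@np.array(c["R"])
    else:
        H=np.array(c["hand_eye"]); q=np.array(s["eef_rot"]); R=Rn.from_quat(q[[1,2,3,0]]).as_matrix()
        W=(P@H[:3,:3].T+H[:3,3])@R.T+np.array(s["tcp_pos"])
    W[d==0]=np.nan
    return im,d,W
E
python3 - <<'E'
from h import *
ims=[]
for n in ["top","side"]:
    im,d,W=cloud(n); ims.append(im); np.save(f"{n}.npy",W); cv2.imwrite(f"pics/{n}.png",im)
    for t in ["housing","cover","knob"]:
        for r in models.masks_of(n,t)[:2]:
            m=r["mask"]; X=W[m]; print(n,t,round(r["p"],2),np.round(r["point"]),m.sum(),np.nanmedian(X,0).round(3),np.nanpercentile(X,2,axis=0).round(3),np.nanpercentile(X,98,axis=0).round(3))
            np.save(f"{n}_{t}.npy",m) if r is not None else 0
cv2.imwrite("pics/a.png",cv2.resize(np.vstack(ims),None,fx=.78,fy=.78))
s=get_state();print(s["time"],s["tcp_pos"],s["eef_rot"],ctrl.pinch_z,s["contact_force"])
E
```

```text
pics
top housing 0.75 [305. 152.] 5131 [ 0.583 -0.079  0.085] [ 0.476 -0.178  0.001] [0.691 0.023 0.209]
top cover 0.96 [312. 139.] 1784 [ 0.608 -0.09   0.164] [ 0.548 -0.168  0.084] [ 0.674 -0.007  0.211]
top cover 0.23 [316. 126.] 104 [ 0.625 -0.095  0.196] [ 0.608 -0.117  0.089] [ 0.671 -0.086  0.21 ]
top knob 0.64 [313. 128.] 122 [ 0.626 -0.095  0.194] [ 0.607 -0.12   0.088] [ 0.679 -0.086  0.21 ]
side housing 0.63 [305. 213.] 5178 [ 0.59  -0.091  0.049] [ 0.47  -0.189  0.002] [0.683 0.023 0.206]
side cover 0.75 [317. 184.] 772 [ 0.607 -0.096  0.174] [ 0.543 -0.169  0.089] [ 0.681 -0.009  0.21 ]
side knob 0.57 [331. 260.] 263 [ 0.533 -0.227  0.035] [ 0.522 -0.241  0.   ] [ 0.555 -0.206  0.043]
side knob 0.53 [320. 175.] 150 [ 0.624 -0.097  0.188] [ 0.586 -0.105  0.154] [ 0.645 -0.083  0.207]
0.4 [0.23054098 0.5808496  0.23114181] [-3.90497827e-05  1.87788559e-01  9.82209466e-01 -1.41599448e-04] -0.0187 [-0.32515387 -0.32921601 -1.00932708]
```

View pics/a.png

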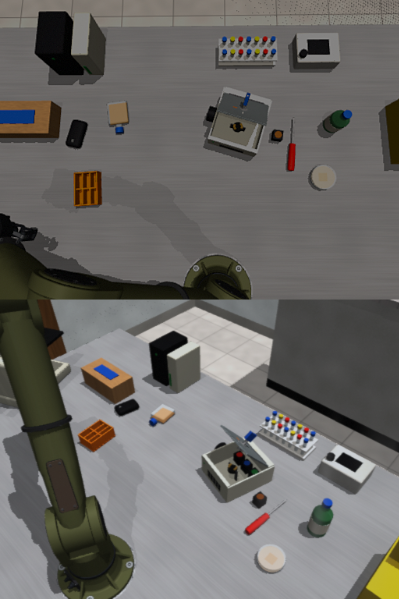

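```bash
python3 - <<'E'
from h import *
for n in ["top","side"]:
    W=np.load(n+".npy"); m=np.load(n+"_housing.npy"); X=W[m]; X=X[(X[:,2]>.078)&(X[:,2]<.094)]
    r=cv2.minAreaRect(X[:,:2].astype(np.float32)*1000); print(n,len(X),r)
    c=W[np.load(n+"_cover.npy")] if n=="top" else W[np.load("side_cover.npy")]
    if n=="top":
        im=cv2.imread("pics/top.png"); 
        r=models.masks_of("top","cover")
    c=c[~np.isnan(c[:,0])]
    best=None; rng=np.random.default_rng(0)
    for _ in range(500):
        a=c[rng.choice(len(c),3,False)]; nn=np.cross(a[1]-a[0],a[2]-a[0]); 
        if np.linalg.norm(nn)<1e-5: continue
        nn/=np.linalg.norm(nn); k=abs((c-a[0])@nn)<.004
        if best is None or k.sum()>best.sum(): best=k
    q=c[best]; o=q.mean(0); nn=np.linalg.svd(q-o)[2][2]; nn*=np.sign(nn[2])
    print(n,best.sum(),len(c),o,nn,"angle",np.arccos(nn[2]),"yaw of horiz normal",np.arctan2(nn[1],nn[0]))
    e=q[q[:,2]>np.percentile(q[:,2],97)]; print(e.mean(0),q.min(0),q.max(0))
E
```

```text
top 1010 ((588.171875, -83.64091491699219), (180.4400177001953, 203.40138244628906), 72.83003997802734)
top 69 104 [ 0.62740324 -0.096964    0.18693243] [-0.36136892 -0.93047448  0.06024742] angle 1.5105124047729317 yaw of horiz normal -1.9412373186997696
[ 0.6317208  -0.09777721  0.21062755] [ 0.60633636 -0.12041366  0.08735933] [ 0.67557018 -0.08593321  0.21090166]
side 872 ((587.0885009765625, -79.18821716308594), (187.99574279785156, 205.14988708496094), 73.09860229492188)
side 595 766 [ 0.59933004 -0.09477029  0.16158969] [ 0.71459338 -0.22570387  0.66212843] angle 0.8471409010634715 yaw of horiz normal -0.30593334048183235
[ 0.56422605 -0.061929    0.21099094] [ 0.53633372 -0.17724312  0.08556906] [ 0.69015197 -0.00303837  0.21361695]
```

```bash
cat >> h.py <<'E'
C=np.array([.588,-.082]); YAW=-.301
ux=np.array([np.cos(YAW),np.sin(YAW),0]); A=np.array([*(C+.075*ux[:2]),.085])
def down(yaw): # tool z down, tool x along yaw
    R=np.array([[np.cos(yaw),np.sin(yaw),0],[np.sin(yaw),-np.cos(yaw),0],[0,0,-1.]])
    return Rn.from_matrix(R).as_quat()[[3,0,1,2]]
def face(r,a,h=0): return A-ux*(r*np.cos(a)-(.006+h)*np.sin(a))+np.array([0,0,r*np.sin(a)+(.006+h)*np.cos(a)])
E
python3 - <<'E'
from h import *
for off in [0,np.pi]:
    for p in [face(.137,.9)+[0,0,.06],face(.148,0),face(.095,0,.042)+[0,0,.02]]:
        for dy in [0,-.7,-1.45]:
            q=ctrl.ik(list(p),list(down(YAW+off+dy))); print(off,p.round(3),dy,None if q is None else np.round(q,2))
E
```

```text
0 [ 0.583 -0.08   0.256] 0 [-0.3   0.49  0.64  1.57 -0.31  1.19 -1.47]
0 [ 0.583 -0.08   0.256] -0.7 [-0.53  0.66  1.15  1.57 -0.62  1.32 -1.87]
0 [ 0.583 -0.08   0.256] -1.45 [-0.53  0.66  1.15  1.57 -0.62  1.32 -2.62]
0 [ 0.518 -0.06   0.091] 0 [-0.29  0.57  0.54  1.96 -0.43  0.73 -1.36]
0 [ 0.518 -0.06   0.091] -0.7 [-0.58  0.81  1.15  1.96 -0.9   1.   -1.56]
0 [ 0.518 -0.06   0.091] -1.45 [ 0.38  0.54 -0.47  1.95  0.36  0.73  2.66]
0 [ 0.569 -0.076  0.153] 0 [-0.29  0.57  0.61  1.76 -0.39  0.94 -1.39]
0 [ 0.569 -0.076  0.153] -0.7 [-0.54  0.77  1.15  1.76 -0.77  1.14 -1.71]
0 [ 0.569 -0.076  0.153] -1.45 [ 0.36  0.52 -0.42  1.75  0.26  0.93  2.8 ]
3.141592653589793 [ 0.583 -0.08   0.256] 0 [ 0.01  0.43  0.13  1.56 -0.06  1.15  1.43]
3.141592653589793 [ 0.583 -0.08   0.256] -0.7 [-0.07  0.44  0.25  1.57 -0.12  1.15  0.78]
3.141592653589793 [ 0.583 -0.08   0.256] -1.45 [-0.17  0.45  0.42  1.57 -0.19  1.16  0.11]
3.141592653589793 [ 0.518 -0.06   0.091] 0 [ 0.1   0.51 -0.04  1.96  0.03  0.68  1.31]
3.141592653589793 [ 0.518 -0.06   0.091] -0.7 [-0.    0.51  0.11  1.96 -0.09  0.68  0.73]
3.141592653589793 [ 0.518 -0.06   0.091] -1.45 [-0.12  0.53  0.28  1.96 -0.22  0.69  0.11]
3.141592653589793 [ 0.569 -0.076  0.153] 0 [ 0.07  0.5   0.02  1.75 -0.01  0.89  1.37]
3.141592653589793 [ 0.569 -0.076  0.153] -0.7 [-0.02  0.5   0.16  1.75 -0.1   0.89  0.76]
3.141592653589793 [ 0.569 -0.076  0.153] -1.45 [-0.13  0.52  0.34  1.75 -0.21  0.9   0.12]
```

```bash
python3 - <<'E'
from h import *
ctrl.close_gripper(20)
Q=list(down(YAW+np.pi))
ctrl.movep(list(face(.137,.9)+[0,0,.065]),Q)
f0=np.array(get_state()["contact_force"]); print("t",get_state()["time"],f0.round(1))
aa=np.linspace(.95,0,9)
for a in aa:
    p=face(.137+.011*(1-a/.95),a)
    ctrl.movel(list(p+[0,0,0.003 if a==0 else 0]),max_speed=.12)
    s=get_state(); print(round(a,2),np.round(s["tcp_pos"],3),np.round(np.array(s["contact_force"])-f0,1))
for k in range(6):
    p=p-np.array([0,0,.001]) if k else face(.148,0)+[0,0,.002]
    ctrl.movel(list(p),max_speed=.02); s=get_state(); f=np.array(s["contact_force"])-f0
    print(k,np.round(s["tcp_pos"],4),f.round(1))
    if f[2]>9: break
ctrl.movel(list(face(.150,0)+[0,0,.14]),max_speed=.2)
ctrl.ungrasp()
im,d,W=cloud("wrist"); cv2.imwrite("pics/w1.png",im); np.save("w1.npy",W)
for t in ["knob","cover"]:
    for r in models.masks_of("wrist",t)[:2]:
        m=r["mask"]; X=W[m]; print(t,round(r["p"],2),np.round(r["point"]),m.sum(),np.nanmedian(X,0).round(3),np.nanpercentile(X,2,axis=0).round(3),np.nanpercentile(X,98,axis=0).round(3))
        if t=="knob":
            X=X[(X[:,2]>.138)&(X[:,2]<.155)]; 
            if len(X)>10: print(len(X),cv2.minAreaRect(X[:,:2].astype(np.float32)*1000),np.median(X[:,2]))
print(get_state()["time"])
E
```

```text
t 3.8667 [ 0.2  0.  -1.4]
0.95 [ 0.588 -0.082  0.2  ] [-1.4  0.5  1.2]
0.83 [ 0.575 -0.078  0.192] [ 0.6 -0.4  1. ]
0.71 [ 0.562 -0.074  0.181] [-0.5  0.3  2.2]
0.59 [ 0.551 -0.07   0.169] [-0.7 -0.3  2.1]
0.48 [ 0.541 -0.067  0.156] [-0.1 -1.3  2.5]
0.36 [ 0.533 -0.065  0.141] [-0.1  1.   2.9]
0.24 [ 0.526 -0.063  0.125] [-0.9  0.4  2.3]
0.12 [ 0.521 -0.061  0.108] [-0.4  0.4  1.6]
0.0 [ 0.518 -0.06   0.094] [-0.2 -0.5  1.1]
0 [ 0.5185 -0.0604  0.0934] [-0.3 -0.   1.2]
1 [ 0.5185 -0.0604  0.0922] [0.1 0.1 3.1]
2 [ 0.5185 -0.0604  0.0911] [-0.8  0.2  4.5]
3 [ 0.5185 -0.0604  0.091 ] [-3.1  1.5 13.9]
knob 0.64 [253. 250.] 587 [ 0.564 -0.074  0.144] [ 0.552 -0.085  0.116] [ 0.585 -0.065  0.146]
469 ((569.74072265625, -75.43492889404297), (11.805827140808105, 35.96821594238281), 68.58435821533203) 0.14448666845496197
cover 0.64 [253. 238.] 19974 [ 0.575 -0.077  0.091] [ 0.5   -0.163  0.089] [0.669 0.006 0.144]
9.625
```

View pics/w1.png

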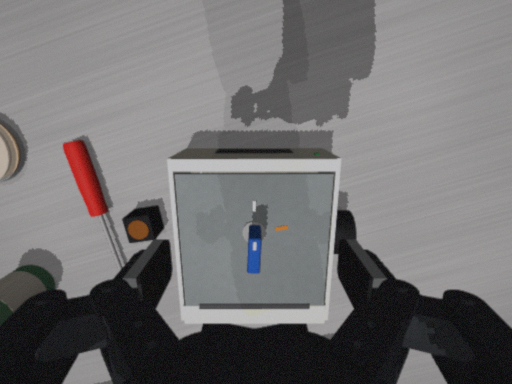

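The cover is shut (housing rim around (255,240)). The blue wing (255,250) is in line with the white mark (254,206), and the orange mark is at (281,228). The knob's measured position matches the model within 1 mm.

```bash
cat >> h.py <<'E'
def fz(n=4,dt=.02):
    v=[]
    for _ in range(n): v.append(get_state()["contact_force"]); ctrl.pause(dt)
    return np.mean(v,0)
E
python3 - <<'E'
from h import *
K=np.array([.5695,-.0757]); Q=list(down(YAW+np.pi))
ctrl.movel([*K,.16],max_speed=.2); ctrl.movel([*K,.115],max_speed=.12)
ctrl.pause(.2); f0=fz(8); z0=get_state()["tcp_pos"][2]; print("tare",f0.round(2),z0)
ctrl.close_gripper(50); ctrl.pause(.2); f=fz(8); s=get_state()
print("grasped",(f-f0).round(2),np.round(s["tcp_pos"],4),s["width"],s["gripper_force"],np.round(s["wrist_torque"],2),s["time"])
np.save("tare.npy",np.r_[f0,f,s["tcp_pos"]])
E
```

```text
tare [ 0.18 -0.    0.24] 0.11555943819196693
grasped [-1.18 -4.2   1.46] [ 0.5695 -0.0763  0.1151] 0.011208096306198356 50.7546865940094 [-1.01  0.16 -0.05] 12.0833
```

```bash
python3 - <<'E'
from h import *
T=np.load("tare.npy"); f0=T[:3]; zs=T[8]
P=np.array([.5696,-.0767,.115])
ctrl.movel(list(P-[0,0,.003]),max_speed=.02); hist=[]
for k in range(60):
    c=P[2]-.003-.0003*k
    if k: ctrl.movel([P[0],P[1],c],max_speed=.01)
    f=fz(4,.01)-f0; s=get_state(); d=(zs-s["tcp_pos"][2])*1000
    hist.append((d,f[2])); n=len(hist)
    base=np.median([h[1]-.3*h[0] for h in hist[:-1]]) if n>3 else 2
    ex=f[2]-.3*d-base
    print(round(c*1000,1),round(d,2),f.round(1),round(ex,2),round(s["time"],2))
    if (n>3 and ex>2.5) or f[2]>9.5 or d>16.5: break
np.save("press.npy",[P[0],P[1],c])
E
```

```text
112.0 3.21 [-1.5 -2.5  2.2] -0.75 12.43
111.7 3.42 [-1.2 -1.4  1.4] -1.58 12.71
111.4 3.75 [-1.5 -1.4  1.8] -1.31 12.99
111.1 4.05 [-1.7 -0.7  2.2] 0.27 13.28
110.8 4.36 [-2.  -0.2  1.7] -0.39 13.56
110.5 4.64 [-2.4  0.5  2. ] -0.09 13.84
110.2 4.94 [-2.4  0.2  1.9] -0.21 14.12
109.9 5.24 [-2.7  1.   2.1] -0.11 14.41
109.6 5.55 [-2.7  1.2  2.7] 0.52 14.69
109.3 5.85 [-3.3  1.8  2.4] 0.04 14.97
109.0 6.14 [-3.1  1.8  2.9] 0.42 15.26
108.7 6.43 [-2.8  1.8  3.2] 0.65 15.54
108.4 6.72 [-3.   2.3  2.5] -0.22 15.82
108.1 7.05 [-3.8  2.4  3. ] 0.26 16.11
107.8 7.34 [-3.3  2.6  3.4] 0.56 16.39
107.5 7.65 [-3.5  2.6  3. ] 0.04 16.68
107.2 7.92 [-3.8  2.7  2.9] -0.17 16.96
106.9 8.22 [-3.6  2.9  3.4] 0.23 17.24
106.6 8.53 [-3.6  2.7  3.7] 0.44 17.52
106.3 8.82 [-4.   3.3  3.5] 0.13 17.81
106.0 9.11 [-4.   3.5  3.6] 0.05 18.09
105.7 9.4 [-3.4  3.8  3.4] -0.28 18.38
105.4 9.68 [-4.   3.7  3.4] -0.27 18.66
105.1 9.97 [-3.9  3.4  3.5] -0.19 18.94
104.8 10.27 [-3.8  4.   4.1] 0.3 19.23
104.5 10.55 [-4.1  3.5  4.4] 0.54 19.51
104.2 10.83 [-3.9  3.7  4.3] 0.22 19.79
103.9 11.14 [-4.4  3.7  4.1] -0.08 20.07
103.6 11.45 [-3.8  3.6  4.4] 0.21 20.36
103.3 11.71 [-4.3  3.6  4.6] 0.21 20.64
103.0 12.01 [-4.3  3.5  4.6] 0.17 20.93
102.7 12.29 [-4.   3.5  4.5] -0.01 21.21
102.4 12.59 [-4.   3.2  4.6] -0.02 21.49
102.1 12.86 [-4.1  3.1  5.3] 0.58 21.77
101.8 13.14 [-4.2  3.6  4.6] -0.18 22.06
101.5 13.19 [-4.8  3.6  7.2] 2.36 22.34
101.2 13.31 [-5.3  3.7  9.1] 4.27 22.62
```

It bottomed at 13.2 mm, with the push jumping from 4.6 to 9.1 N. Now I'll turn it while holding that depth.

```bash
python3 - <<'E'
from h import *
f0=np.load("tare.npy")[:3]; P=np.load("press.npy")
for a in np.linspace(0,1.4,9)[1:]:
    ctrl.movel(list(P),frame=list(down(YAW+np.pi-a)),max_speed=.15)
    f=fz(3,.01)-f0; s=get_state(); q=np.array(s["eef_rot"])
    R=Rn.from_quat(q[[1,2,3,0]]).as_matrix(); yaw=np.arctan2(R[1,0],R[0,0])
    act=(YAW+np.pi-yaw+np.pi)%(2*np.pi)-np.pi
    print(round(a,2),round(act,3),np.round(s["tcp_pos"],4),f.round(1),np.round(s["wrist_torque"],2),round(s["time"],2))
    if f[2]>11.5: P[2]+=.0003
    if abs(s["wrist_torque"][2])>1.5: print("torque stop");break
np.save("press.npy",P)
E
```

```text
0.18 0.175 [ 0.5696 -0.0767  0.1018] [-5.7  4.   9. ] [ 0.95  1.22 -0.01] 22.98
0.35 0.35 [ 0.5697 -0.0767  0.1019] [-4.9  3.3  8.3] [ 0.94  1.19 -0.03] 23.32
0.52 0.525 [ 0.5697 -0.0767  0.1019] [-4.9  4.   8.4] [ 0.92  1.13 -0.06] 23.68
0.7 0.7 [ 0.5698 -0.0767  0.1019] [-5.8  3.8  9.2] [ 0.95  1.13 -0.03] 24.02
0.88 0.875 [ 0.5698 -0.0767  0.1018] [-5.3  4.   8.5] [ 0.98  1.03 -0.01] 24.38
1.05 1.05 [ 0.5698 -0.0768  0.1019] [-4.7  3.9  8.8] [ 0.95  1.08 -0.04] 24.73
1.22 1.225 [ 0.5698 -0.0768  0.1019] [-4.6  4.1  8.9] [ 0.91  1.04 -0.01] 25.07
1.4 1.4 [ 0.5698 -0.0768  0.1018] [-5.2  3.8  9.2] [ 0.86  1.08 -0.08] 25.43
```

```bash
python3 - <<'E'
from h import *
f0=np.load("tare.npy")[:3]; P=np.load("press.npy")
for k in range(1,9):
    ctrl.movel(list(P+[0,0,.0005*k]),max_speed=.015); f=fz(3,.01)-f0; s=get_state()
    print(.5*k,np.round(s["tcp_pos"][2],4),f.round(1),round(s["time"],2))
    if f[2]<-2: break
E
```

```text
0.5 0.102 [-4.   3.5  4.7] 25.7
1.0 0.1025 [-3.5  3.3  5.2] 25.98
1.5 0.1029 [-3.5  3.7  4.8] 26.25
2.0 0.1033 [-3.1  3.1  5. ] 26.52
2.5 0.1038 [-2.8  2.6  4.6] 26.8
3.0 0.1043 [-2.8  2.6  4.2] 27.07
3.5 0.1048 [-1.9  2.2  4.3] 27.35
4.0 0.105 [-0.8  2.2  0.2] 27.62
```

```bash
python3 - <<'E'
from h import *
ctrl.ungrasp(); ctrl.pause(.1)
p=np.array(get_state()["tcp_pos"]); ctrl.movel(list(p+[0,0,.06]),max_speed=.12)
ctrl.movel(list(face(.150,0)+[0,0,.14]),frame=list(down(YAW+np.pi)),max_speed=.15)
im,d,W=cloud("wrist"); cv2.imwrite("pics/w2.png",im)
for r in models.masks_of("wrist","knob")[:1]:
    X=W[r["mask"]]; z=np.nanpercentile(X[:,2],95); X=X[abs(X[:,2]-z)<.006]; print(r["p"],z,cv2.minAreaRect(X[:,:2].astype(np.float32)*1000))
print(get_state()["time"])
E
```

```text
0.66 0.13518393840168116 ((569.7515258789062, -75.84527587890625), (35.960296630859375, 12.627815246582031), 82.90211486816406)
30.7333
```

View pics/w2.png

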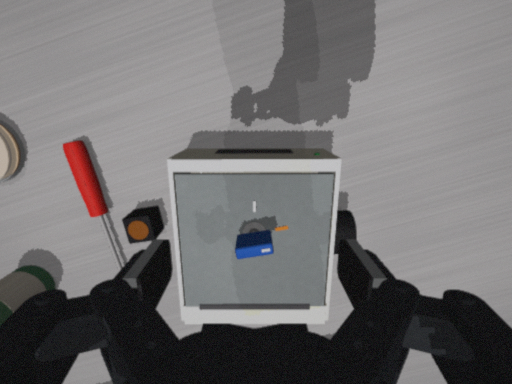

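The wing at (254,244) now points to the orange mark at (281,228). It has turned 1.39 rad and sits 10 mm in, so it is locked, and nothing else has moved.

```bash
python3 -c "
from station import ticket; print(ticket.close_job())"
```

```text
the job is handed in; nothing more can be done
None
```

The cover is shut and the stud is locked at the orange mark: pressed until it bottomed at about 13 mm (peak push about 9 N), turned 1.39 rad and released, now sitting about 10 mm in; job handed in with about 31 s on the robot clock.

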